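Hold the tagged probe upright over the rinse beaker

TASK

One of the three wireless measuring probes in the slanted stand has the yellow tag behind its sleeve: draw that probe right out of its sleeve, turn it upright with its tip down, and hold it raised for rinsing over the blue beaker, tip over the middle of the mouth and a few centimetres (about 4 cm) above the rim. Leave the other two probes in the stand and do not move the beaker or the other things on the bench. Finish while still holding the probe there, motionless: do not put it down or let go.

Things in the scene. Friction and masses are not known exactly. Their poses are not given: they have to be found in the camera images.
- stand: Fixed stand: pale plate 160 x 270 x 12 mm with three teal square sleeves 85 mm apart along y. Origin: underside; plate from x -70 to +90 mm; z up, +y to the left sleeve, -x to the robot at yaw 0 (yaw up to 0.3 rad). Sleeves: 28 mm outside, 16 mm bore, 100 mm long, leaning 40 degrees, mouth towards -x, 99 mm above the bench; axis foot at x 35, z 22 mm. Head tops of probes: 155 mm high.
- probe_left: Loose probe in the left sleeve (left = stand +y), 65 to 125 g. Grey shaft 12 mm thick from tip to 105 mm, then white head 25 mm thick, 105 to 165 mm from the tip, teal band and top. Origin: the tip, on the axis; +z along the axis to the head. Starts leaning 40 degrees, head towards stand -x, shoulder on the sleeve's mouth, shaft in the sleeve. Grip the head; draw out along +z by 110 mm or more.
- probe_middle: Loose probe in the middle sleeve (left = stand +y), 65 to 125 g. Grey shaft 12 mm thick from tip to 105 mm, then white head 25 mm thick, 105 to 165 mm from the tip, teal band and top. Origin: the tip, on the axis; +z along the axis to the head. Starts leaning 40 degrees, head towards stand -x, shoulder on the sleeve's mouth, shaft in the sleeve. Grip the head; draw out along +z by 110 mm or more.
- probe_right: Loose probe in the right sleeve (left = stand +y), 65 to 125 g. Grey shaft 12 mm thick from tip to 105 mm, then white head 25 mm thick, 105 to 165 mm from the tip, teal band and top. Origin: the tip, on the axis; +z along the axis to the head. Starts leaning 40 degrees, head towards stand -x, shoulder on the sleeve's mouth, shaft in the sleeve. Grip the head; draw out along +z by 110 mm or more.
- tag_yellow: The yellow tag: a fixed block 20 x 45 x 22 mm on the base plate, right behind (stand +x of) the sleeve of the probe to take. Origin: centre of its underside. The other two sleeves have grey tags of the same shape.
- seat_left (a point): The tag place behind the left sleeve, on the base plate: stand x 70 mm, y 85 mm. The yellow tag is at one of the three seats.
- seat_middle (a point): The tag place behind the middle sleeve, on the base plate: stand x 70 mm, y 0 mm. The yellow tag is at one of the three seats.
- seat_right (a point): The tag place behind the right sleeve, on the base plate: stand x 70 mm, y -85 mm. The yellow tag is at one of the three seats.
- beaker: Loose blue open beaker, standing, 80 mm high, rim 90 mm across outside, wall 4 mm. Origin: centre of its underside.
- beaker_rim (a point): Centre of the beaker's mouth, level with the rim, 80 mm above the bench.
- amber_bottle: Bystander: amber bottle with teal cap, 60 mm across, 120 mm high, standing. Origin: underside.
- white_jar: Bystander: white jar with red cap, 68 mm across, 85 mm high, standing. Origin: underside.
- small_vial: Bystander: small amber vial with blue cap, 28 mm across, 70 mm high, standing. Origin: underside.
- parts_tray: Bystander: grey open tray 130 x 170 x 30 mm. Origin: centre of its underside.
- spanner: Bystander: steel spanner 150 mm long lying flat on the bench.
There are look-alikes about, which are no part of the job. There is more than one size of the beaker; the one meant has the size given above. What is shaped like the probe_left but orange or red is not meant.

How it is judged:
By the outcome, as a careful person would: the job done as asked, in the order asked, and still so for the second after the job is handed in, while the arm keeps its last pose, push and grip.
It also fails if it takes over 45 s, if anything falls off the work surface, if the arm or the gripper's body presses on something with over 40 N, if the wrist force passes 120 N, or if a joint passes its speed limit or range.

ROBOT

A 7-joint arm with a two-finger parallel gripper is mounted at the origin on the work surface. World frame = base frame: x ahead of the robot, y to its left, z up, the work surface at z = 0. Lengths are in mm, angles in rad, forces in N, time in s.
With the tool pointing down it reaches from about 425 to 875 mm from the base axis. Payload 8.4 kg.
Tool frame: the origin (TCP) lies at the very end of the fingers, on their centre line; the grasp point (between the pads) lies r.grip_depth behind it (r.grip_depth is the distance from the TCP to the grasp point, in mm); z points along the fingers, y is the line along which they close (so a half turn about z gives the same grasp; the last joint's range is limited). The gripper opens to 85 mm and grips with 20 to 120 N. Pads are 22 mm wide; open, the fingers measure 114 mm over their backs; the gripper's body (76 mm by 85 mm) begins 54 mm behind the grasp point. The pads swing forward as they close: fully open they stand 13 mm farther back than shut.
Start: joints at [1.046, 0.333, 0.04, 1.465, -0.013, 1.343, -0.059], TCP at [268.457, -591.941, 231.308] pointing down, gripper open.
Joint ranges: [-2.58, 2.58], [-0.38, 2.09], [-1.3, 1.39], [0.25, 2.4], [-1.5, 4.64], [0.08, 2.09], [-2.65, 2.65]. Speed limits (rad/s): [2.22, 2.22, 2.79, 2.79, 3.14, 3.14, 3.14].

INTERFACE

Orientations are given as [roll, pitch, yaw] about the fixed x, y, z axes, in that order (R = Rz(yaw) Ry(pitch) Rx(roll)).
In Python, from bench import r gives the robot as it stands.
- The arm moves only by the tool carry_out, never from a script. Its argument "moves" is a list of rows, each a list of 7 numbers: the shift along the tool's x, y, z in cm, then the turn, a rotation vector about the tool's x, y, z in degrees, then the finger opening in cm, from 0 to 8.54. In form: [[dx, dy, dz, wx, wy, wz, fingers], ...]. A call has 1 to 12 rows; each row shifts and turns the commanded pose from where the row before left it, along the tool's axes as they then stand; what a row does not reach is not made up. A row lasts 1/12 s, in which the tool goes at most 41.7 mm and 7.16 degrees, less where a joint would pass 70% of its speed; a pose out of reach is approached as far as the arm can. A call with a gripper value outside its range is refused whole. The fingers move at their own pace and stop on an object; "force" is the grip in N (left out, the last holds). Time passes only in rows, so rows that do not move let the fingers close. It gives the time, the measured TCP pose, the force, the opening and the grip force at its end, in the units of the state.
- r.get_obs(): the state, without advancing time (a new reading comes with each control period).
- r.grab_frame(name): name is "scene" or "side" or "wrist"; returns the picture (384x512x3 uint8, blue, green, red); there is no depth.
- r.calibration(name): a dict with "mtx" (3x3 intrinsics, pixels), "extrinsics" (4x4, takes a point from camera to world coordinates); the wrist camera has in their place "tool_from_camera" (4x4, takes a point from camera to tool coordinates, whose origin is the TCP and whose axes are the flange's). Camera axes: x right, y up, looking along -z (the intrinsics and any distortion apply to the point x, -y, -z); pixel columns grow to the right and rows downward; lengths in mm; the calibration is good to about 2 mm. A picture is of the moment at which its call begins: read the wrist's pose just before it. calibration takes no time and is no camera call.
- r.sign_off(): hands the job in; it is judged then, once.
The state is a dict: "time_s": time; "qpos": joint angles; "joint_velocities": joint speeds; "joint_torque": joint torques, N m; "ee_pos": TCP position; "eef_rot": TCP orientation; "ft_force": force on the tool from outside, world axes, zero at the start; "torque": the same for the moment, N m; "width": opening from 0.0 (shut) to 1.0 (fully open); "grasp_force": force on a finger pad.
Only numpy, scipy, OpenCV 4.12 (cv2) and the standard library are available. Lean on these libraries where they do the work, as an engineer would, in place of code of your own. Each camera call takes 0.05 s, during which the arm holds its last target. There are 200 camera calls.

## Working session

There is one attempt and no reset: what is moved stays moved. The work goes in short steps, Python scripts to look and compute and a tool call to move; the robot and the scene stay as the last step left them, time stands still between calls to the robot, and variables do not carry over. Pictures are saved under pics/ and viewed, at most 10 in all, crops included, and the job is handed in when it is done.

Besides the shell and the picture viewer there is one more tool, called by a JSON object that holds its "op" and its "data", one argument or row to a line. carry_out: Moves the arm, as the interface text tells. Its arguments: {"type":"object","properties":{"moves":{"type":"array","items":{"type":"array","items":{"type":"number"}}},"force":{"type":"number"}},"required":["moves"]}

```bash
mkdir -p pics; ls; python3 - <<'E'
from bench import r
import cv2,numpy as np
a=r.grab_frame("scene");b=r.grab_frame("side")
cv2.imwrite("pics/scene.png",a);cv2.imwrite("pics/side.png",b)
cv2.imwrite("pics/both.png",np.vstack([a,b])[:, :])
for n in("scene","side"):
  c=r.calibration(n);print(n,{k:np.round(v,3).tolist() if not isinstance(v,str) else v for k,v in c.items()})
c=r.calibration("wrist");print({k:np.round(v,3).tolist() for k,v in c.items()})
print(r.grip_depth,r.get_obs())
E
```

```text
pics
scene {'mtx': [[453.235, 0.0, 255.601], [0.0, 453.235, 189.803], [0.0, 0.0, 1.0]], 'extrinsics': [[0.659, -0.605, 0.446, 1139.723], [0.752, 0.536, -0.383, -466.934], [-0.007, 0.588, 0.809, 1078.576], [0.0, 0.0, 0.0, 1.0]]}
side {'mtx': [[478.247, 0.0, 249.317], [0.0, 478.247, 185.137], [0.0, 0.0, 1.0]], 'extrinsics': [[-1.0, 0.011, -0.029, 522.69], [-0.027, -0.754, 0.656, 859.405], [-0.015, 0.657, 0.754, 1063.711], [0.0, 0.0, 0.0, 1.0]]}
{'mtx': [[288.332, 0.0, 254.577], [0.0, 288.332, 191.376], [0.0, 0.0, 1.0]], 'tool_from_camera': [[0.0, 0.954, 0.301, 76.503], [1.0, -0.0, 0.0, -0.348], [0.0, 0.301, -0.954, -143.271], [0.0, 0.0, 0.0, 1.0]]}
18.700000000000003 {'time_s': 0.1, 'qpos': array([ 1.04582907,  0.33381505,  0.03985589,  1.46621952, -0.01340818,
        1.34329577, -0.0585148 ]), 'joint_velocities': array([ 5.65467226e-05, -2.54609988e-04, -6.43764325e-04, -1.99865250e-03,
       -3.48244832e-04,  1.46418537e-03,  8.36484043e-04]), 'joint_torque': array([ 5.27814162e-03, -6.60003448e+01,  1.37161441e+00, -4.06473219e+01,
        1.73875265e-02,  8.96809244e-03,  5.36375978e-05]), 'ee_pos': array([ 268.2740896 , -591.58397088,  230.50829313]), 'eef_rot': array([-3.14012307e+00,  8.35700193e-05,  4.25751043e-01]), 'ft_force': array([-0.45276873, -0.06448913, -0.53410511]), 'torque': array([ 0.01547062,  0.00857489, -0.01818345]), 'grasp_force': 0.0, 'width': 1.0002514433663152}
```

View pics/scene.png

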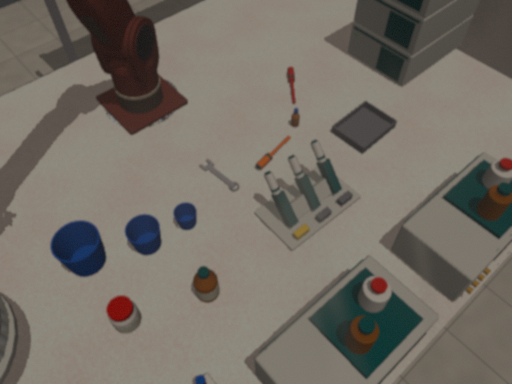

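View pics/side.png

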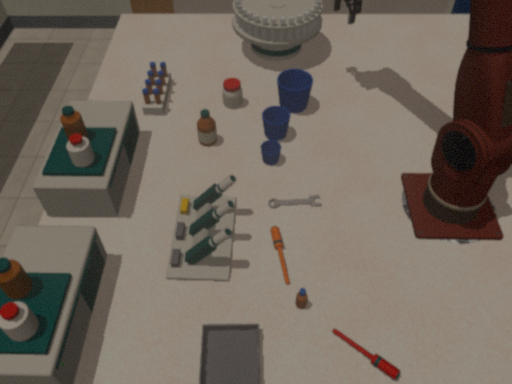

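The scene view shows the yellow tag at about (300,231) and grey tags at (322,214) and (344,198). In the side view yellow is at (185,205), at the −y end, so the right probe looks like the one to take.
There are three blue beakers: scene (79,247), (143,234), (185,216); side (295,90), (276,123), (271,152). I'll compare their sizes by measurement and check the tag in an enlarged crop.

```bash
cat > h.py <<'E'
import cv2,numpy as np
from bench import r
def ray(n,p):
    c=r.calibration(n);K=np.array(c["mtx"]);E=np.array(c["extrinsics"])
    d=np.linalg.inv(K)@[p[0],p[1],1];d=E[:3,:3]@[d[0],-d[1],-d[2]]
    return E[:3,3],d/np.linalg.norm(d)
def onz(n,p,z):
    o,d=ray(n,p);return o+d*(z-o[2])/d[2]
def tri(p,q):
    (a,u),(b,v)=ray("scene",p),ray("side",q)
    s=np.linalg.lstsq(np.c_[u,-v],b-a,rcond=None)[0]
    P,Q=a+u*s[0],b+v*s[1];return (P+Q)/2,np.linalg.norm(P-Q)
E
python3 - <<'E'
from h import *
im={n:cv2.imread(f"pics/{n}.png") for n in("scene","side")}
for n in im:
    hsv=cv2.cvtColor(im[n],cv2.COLOR_BGR2HSV)
    for nm,lo,hi,zs in(("blue",(105,120,40),(130,255,255),(0,)),("yellow",(22,140,90),(35,255,255),(34,)),("teal",(78,60,20),(100,255,140),())):
        m=cv2.inRange(hsv,lo,hi)
        for c in cv2.findContours(m,0,1)[0]:
            A=cv2.contourArea(c)
            if A<25: continue
            x,y,w,h=cv2.boundingRect(c)
            if nm=="blue":
                print(n,nm,A,(x,y,w,h),"base pt(bottom row)",np.round(onz(n,(x+w/2,y+h),0)),
                  "width if at z=50/80/110",[np.round(np.linalg.norm((onz(n,(x+w,y+h*.4),z)-onz(n,(x,y+h*.4),z))[:2])) for z in(50,80,110)])
            else:
                M=cv2.moments(c);p=(M['m10']/A,M['m01']/A);print(n,nm,A,np.round(p,1),(x,y,w,h),[np.round(onz(n,p,z)) for z in zs])
a=cv2.resize(im["scene"][130:260,240:370],(400,400),interpolation=2);b=cv2.resize(im["side"][160:290,150:280],(400,400),interpolation=2)
e=cv2.resize(im["scene"][195:285,40:210],(400,212),interpolation=2);f=cv2.resize(im["side"][60:170,235:335],(220,200)if 0 else (233,212)[0:2],interpolation=2)
f=cv2.copyMakeBorder(f,0,0,0,800-400-f.shape[1],cv2.BORDER_CONSTANT)
o=np.vstack([np.hstack([a,b])[:388],np.hstack([e,f])]);cv2.imwrite("pics/crop.png",o)
E
```

```text
scene blue 49.5 (196, 376, 9, 8) base pt(bottom row) [ 868. -404.    0.] width if at z=50/80/110 [np.float64(19.0), np.float64(19.0), np.float64(18.0)]
scene blue 1992.0 (52, 222, 52, 53) base pt(bottom row) [ 444. -481.    0.] width if at z=50/80/110 [np.float64(135.0), np.float64(131.0), np.float64(127.0)]
scene blue 901.0 (126, 216, 33, 38) base pt(bottom row) [ 503. -322.    0.] width if at z=50/80/110 [np.float64(87.0), np.float64(85.0), np.float64(82.0)]
scene blue 227.0 (176, 204, 19, 20) base pt(bottom row) [ 503. -180.    0.] width if at z=50/80/110 [np.float64(52.0), np.float64(50.0), np.float64(49.0)]
scene teal 4843.0 [366.4 327.1] (319, 269, 103, 108) []
scene teal 71.0 [203.  272.1] (198, 267, 11, 11) []
scene teal 110.5 [505.1 188.1] (499, 181, 13, 14) []
scene teal 130.0 [332.7 178.8] (326, 162, 14, 30) []
scene teal 1528.0 [477.3 200. ] (445, 161, 67, 76) []
scene teal 567.5 [399.3  29.2] (385, 12, 29, 36) []
scene teal 105.5 [413.1   3.3] (399, 0, 23, 11) []
side blue 79.5 (279, 70, 32, 22) base pt(bottom row) [ 413. -507.    0.] width if at z=50/80/110 [np.float64(111.0), np.float64(108.0), np.float64(105.0)]
side blue 45.5 (455, 0, 15, 12) base pt(bottom row) [ -317. -1057.     0.] width if at z=50/80/110 [np.float64(61.0), np.float64(59.0), np.float64(58.0)]
side yellow 46.0 [183.9 203.9] (180, 198, 8, 13) [array([741.,  34.,  34.])]
side teal 78.5 [  3.5 298. ] (0, 288, 14, 19) []
side teal 2367.0 [ 40.  312.5] (0, 273, 70, 81) []
side teal 73.5 [  3.3 264. ] (0, 258, 9, 14) []
side teal 55.5 [198.2 246.5] (186, 239, 22, 18) []
side teal 1523.0 [ 79.9 153.8] (43, 128, 72, 47) []
side teal 44.5 [ 67.4 109.9] (63, 107, 10, 7) []
```

View pics/crop.png

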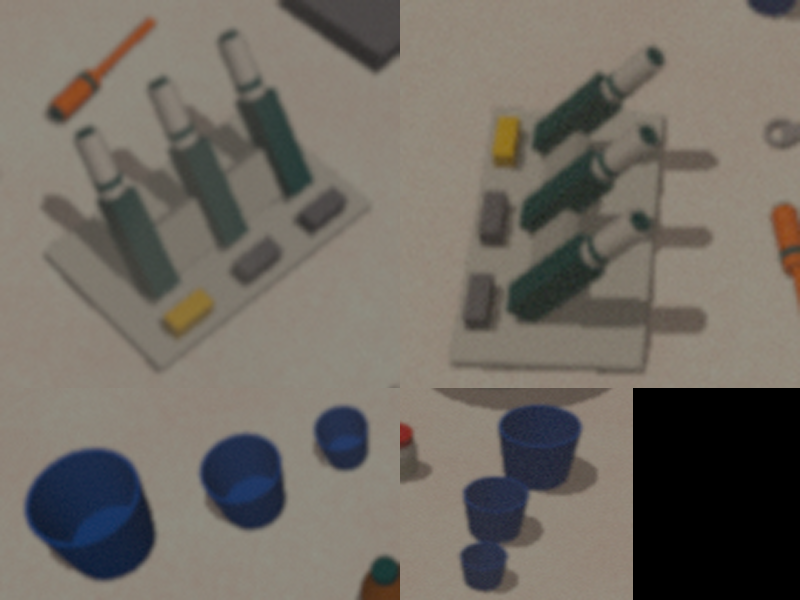

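The crop shows the yellow tag directly behind the right sleeve in both views, with grey tags behind the middle and left sleeves. So the target is probe_right, whose cap is at scene (268,173) and side (233,178). The middle beaker measures about 86 mm across, against 131 and 50 mm for the others, so it is the 90 mm one.

```bash
python3 - <<'E'
from h import *
S=lambda x,y:(240+x/3.077,130+y/3.077); D=lambda x,y:(150+(x-400)/3.077,160+y/3.077)
for n,p,q in(("capR",S(87,131),D(655,57)),("capM",S(160,84),D(648,135)),("capL",S(231,36),D(640,222)),("tagR",S(190,308),D(508,138)),("tagM",S(257,258),D(494,215)),("tagL",S(322,207),D(480,298)),
 ("c-x-y",S(45,255),D(663,117)),("c+x-y",S(160,370),D(495,107)),("c+x+y",S(370,207),D(452,362)),("rim",(142.4,229),(276.2,114))):
    P,e=tri(p,q);print(n,np.round(P),round(e,1))
for n,p in(("scene",S(190,308)),("scene",S(322,207)),("side",D(508,138)),("side",D(480,298))):print("tag z34",np.round(onz(n,p,34)))
for n,p in(("scene",S(45,255)),("scene",S(160,370)),("scene",S(370,207)),("side",D(663,117)),("side",D(643,370)),("side",D(495,107)),("side",D(452,362))):print("plate z12",np.round(onz(n,p,12)))
# beaker: silhouette contours; rim left/right and bottom
for n,c,lo in(("scene",(143,234),60),("side",(276,123),40)):
    im=cv2.imread(f"pics/{n}.png");hsv=cv2.cvtColor(im,cv2.COLOR_BGR2HSV)
    m=cv2.inRange(hsv,(100,75,25),(135,255,255));k,l,s,_=cv2.connectedComponentsWithStats(m)
    j=l[c[1],c[0]];mm=(l==j).astype(np.uint8);C=max(cv2.findContours(mm,0,1)[0],key=cv2.contourArea)[:,0]
    x,y,w,h=s[j][:4];print(n,s[j])
    # upper arc cast on z=80 and fit circle
    U=C[C[:,1]<y+h*.30];P=np.array([onz(n,p+np.array([.5,.5]),80)[:2] for p in U])
    A=np.c_[2*P,np.ones(len(P))];z=np.linalg.lstsq(A,(P**2).sum(1),rcond=None)[0]
    R=np.sqrt(z[2]+z[0]**2+z[1]**2);print("circle",np.round(z[:2]),"R",round(R,1))
    z=np.mean([P.min(0),P.max(0)],0)
E
```

```text
capR [602.  37. 144.] 2.8
capM [604. 121. 143.] 4.2
capL [606. 207. 143.] 4.9
tagR [741.  35.  29.] 4.6
tagM [743. 118.  26.] 3.4
tagL [744. 203.  27.] 3.3
c-x-y [603. -13.   3.] 3.4
c+x-y [761. -19.   8.] 3.4
c+x+y [765. 250.   4.] 4.8
rim [ 486. -294.   78.] 4.1
tag z34 [745.  33.  34.]
tag z34 [748. 199.  34.]
tag z34 [738.  38.  34.]
tag z34 [741. 206.  34.]
plate z12 [609. -16.  12.]
plate z12 [764. -20.  12.]
plate z12 [770. 246.  12.]
plate z12 [601.  -7.  12.]
plate z12 [605. 258.  12.]
plate z12 [759. -17.  12.]
plate z12 [761. 254.  12.]
scene [ 126  215   34   39 1038]
circle [ 489. -294.] R 41.6
side [ 262   69   50   93 1914]
circle [ 421. -455.] R 65.9
```

The measurements agree with the given sizes:

- **Stand:** origin about (673,120), yaw about −0.02. The plate runs from x 603 to 763 as it should.
- **Right probe:** top centre triangulated at (602,37,144). The geometry predicts (604,37,145).
- **Beaker:** rim centre about (488,−294), at z 78 against the expected 80.

My plan is to grip the head along the probe axis. Transit first.

{"op": "carry_out", "data": {
  "moves": [
    [2,-1.9,-0.6,0,0,0,8.5],
    [2,-1.9,-0.6,0,0,0,8.5],
    [2,-1.9,-0.6,0,0,0,8.5],
    [2,-1.9,-0.6,0,0,0,8.5],
    [2,-1.9,-0.6,0,0,0,8.5],
    [2,-1.9,-0.6,0,0,0,8.5],
    [2,-1.9,-0.6,0,0,0,8.5],
    [2,-1.9,-0.6,0,0,0,8.5],
    [2,-1.9,-0.6,0,0,0,8.5],
    [2,-1.9,-0.6,0,0,0,8.5],
    [2,-1.9,-0.6,0,0,0,8.5],
    [2,-1.9,-0.6,0,0,0,8.5]
  ]
}}

```text
time_s: 1.1
ee_pos: [393.0, -283.8, 303.4]
eef_rot: [-3.141, 0.0, 0.426]
ft_force: [1.7, -0.6, 0.2]
width: 0.995
grasp_force: 0.0
```

{"op": "carry_out", "data": {
  "moves": [
    [2,-1.9,0,0,0,0,8.5],
    [2,-1.9,0,0,0,0,8.5],
    [2,-1.9,0,0,0,0,8.5],
    [2,-1.9,0,0,0,0,8.5],
    [2,-1.9,0,0,0,0,8.5],
    [2,-1.9,0,0,0,0,8.5],
    [2,-1.9,0,0,0,0,8.5],
    [2,-1.9,0,0,0,0,8.5],
    [2,-1.9,0,0,0,0,8.5],
    [2,-1.9,0,0,0,0,8.5],
    [2,-1.9,0,0,0,0,8.5],
    [2,-1.9,0,0,0,0,8.5]
  ]
}}

```text
time_s: 2.1
ee_pos: [517.4, 22.9, 303.1]
eef_rot: [-3.141, 0.0, 0.426]
ft_force: [0.2, -0.2, 0.2]
width: 0.998
grasp_force: 0.0
```

{"op": "carry_out", "data": {
  "moves": [
    [0,0,0,0,0,5,8.5],
    [0,0,0,0,0,5,8.5],
    [0,0,0,0,0,5,8.5],
    [0,0,0,0,0,5,8.5],
    [0,0,0,0,0,5.5,8.5],
    [0,0,0,0,0,0,8.5]
  ]
}}

```text
time_s: 2.6
ee_pos: [517.1, 21.6, 303.0]
eef_rot: [-3.142, 0.001, -0.024]
ft_force: [0.8, 0.2, 0.2]
width: 0.992
grasp_force: 0.0
```

```bash
cat >> h.py <<'E'
from scipy.spatial.transform import Rotation as Ro
yaw=-0.019; t=np.deg2rad(40)
A=np.array([-np.sin(t)*np.cos(yaw),-np.sin(t)*np.sin(yaw),np.cos(t)])  # probe axis, tip->head
TOP=np.array([603.5,37,144.5])
def pose():
    o=r.get_obs();return np.array(o["ee_pos"]),Ro.from_euler("xyz",o["eef_rot"]),o
def delta(P,z,x):  # shift in tool axes (cm) and turn (deg) to TCP P with tool z along z, x near x
    p,R,o=pose();z=z/np.linalg.norm(z);x=x-z*(x@z);x/=np.linalg.norm(x)
    T=Ro.from_matrix(np.c_[x,np.cross(z,x),z])
    print("tcp",np.round(p,1),"q",np.round(o["qpos"],2),"t",o["time_s"],"w",round(o["width"],3),"f",np.round(o["ft_force"],1),round(o["grasp_force"],1))
    print("shift cm",np.round(R.inv().apply(P-p)/10,2),"turn deg",np.round(np.rad2deg((R.inv()*T).as_rotvec()),1),"shift after turn",np.round(T.inv().apply(P-p)/10,2))
E
python3 -c "
from h import *
delta(TOP+70*A,-A,np.array([1,yaw,1.]))"
```

```text
tcp [517.1  21.6 303. ] q [ 0.38  0.07 -0.53  1.65  0.03  1.44 -1.75] t 2.6 w 0.992 f [0.8 0.2 0.2] 0.0
shift cm [ 4.11 -1.73 10.48] turn deg [ 0.1 40.  -0.3] shift after turn [-3.59 -1.71 10.68]
```

{"op": "carry_out", "data": {
  "moves": [
    [0,0,0,0,4,0,8.5],
    [0,0,0,0,4,0,8.5],
    [0,0,0,0,4,0,8.5],
    [0,0,0,0,4,0,8.5],
    [0,0,0,0,4,0,8.5],
    [0,0,0,0,4,0,8.5],
    [0,0,0,0,4,0,8.5],
    [0,0,0,0,4,0,8.5],
    [0,0,0,0,4,0,8.5],
    [0,0,0,0,4,0,8.5],
    [0,0,0,0,0,0,8.5]
  ]
}}

```text
time_s: 3.52
ee_pos: [523.1, 21.8, 302.0]
eef_rot: [3.131, -0.621, -0.012]
ft_force: [-0.1, 0.5, -0.4]
width: 0.994
grasp_force: 0.0
```

```bash
python3 -c "
from h import *
delta(TOP+70*A,-A,np.array([1,yaw,1.]))"
```

```text
tcp [523.1  21.8 302. ] q [ 0.12 -0.38 -0.26  2.15  0.02  0.75 -1.75] t 3.5167 w 0.994 f [-0.1  0.5 -0.4] 0.0
shift cm [-3.18 -1.75 10.49] turn deg [0.3 4.4 0.3] shift after turn [-3.99 -1.67 10.22]
```

{"op": "carry_out", "data": {
  "moves": [
    [0,-0.4,1,0,0,0,7],
    [0,-0.4,1,0,0,0,7],
    [-0.4,-0.4,1,0,0,0,7],
    [-0.4,-0.4,1,0,0,0,7],
    [-0.6,0,1,0,0,0,7],
    [-0.6,0,1,0,0,0,7],
    [-0.6,0,1,0,0,0,7],
    [-0.6,0,1,0,0,0,7],
    [0,0,1,0,1,0,7],
    [0,0,1,0,1,0,7],
    [0,0,0,0.3,2,0,7],
    [0,0,0,0,0,0,7]
  ]
}}

```text
time_s: 4.52
ee_pos: [555.2, 32.9, 199.9]
eef_rot: [3.138, -0.687, -0.021]
ft_force: [-0.7, -0.1, -0.8]
width: 0.821
grasp_force: 0.0
```

```bash
python3 - <<'E'
from h import *
delta(TOP+70*A,-A,np.array([1,yaw,1.]))
p,R,o=pose()
c=r.calibration("wrist");K=np.array(c["mtx"]);T=np.array(c["tool_from_camera"])
im=r.grab_frame("wrist");cv2.imwrite("pics/w1.png",im)
def proj(X):
    q=T[:3,:3].T@(R.inv().apply(X-p)-T[:3,3]);q=K@[q[0],-q[1],-q[2]];return np.round(q[:2]/q[2],1)
for n,v in(("top",TOP),("shoulder",TOP-60*A)):print(n,proj(v))
E
```

```text
tcp [555.2  32.9 199.9] q [ 0.2  -0.24 -0.4   2.29  0.16  0.4  -1.94] t 4.5167 w 0.821 f [-0.7 -0.1 -0.8] 0.0
shift cm [ 0.13 -0.5   0.34] turn deg [ 0.3  0.6 -0.1] shift after turn [ 0.13 -0.5   0.34]
top [248. 199.]
shoulder [249.  178.6]
```

View pics/w1.png

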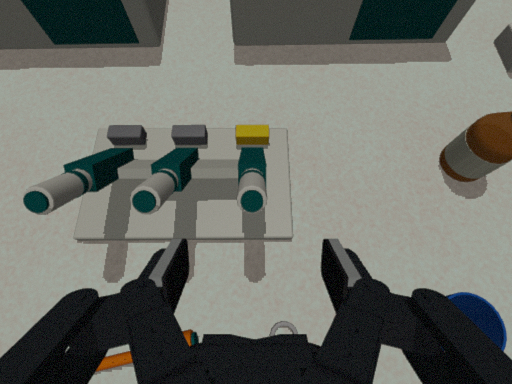

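The wrist view shows the right probe's cap at (252,201), in front of the yellow tag at (252,135) and lying between the fingers. The projected position was (248,199), so it is about 4 mm off; I'll correct for that and go in along the axis.

{"op": "carry_out", "data": {
  "moves": [
    [0,-0.1,1,0.3,0.6,0,7],
    [0,0,1,0,0,0,7],
    [0,0,1,0,0,0,7],
    [0,0,1,0,0,0,7],
    [0,0,1,0,0,0,7],
    [0,0,1,0,0,0,7],
    [0,0,1,0,0,0,7],
    [0,0,1,0,0,0,7],
    [0,0,0,0,0,0,7],
    [0,0,0,0,0,0,7]
  ]
}}

```text
time_s: 5.4
ee_pos: [608.0, 33.7, 141.4]
eef_rot: [-3.139, -0.699, -0.021]
ft_force: [-1.0, -0.2, 0.8]
width: 0.819
grasp_force: 0.0
```

```bash
python3 - <<'E'
from h import *
delta(TOP-44*A,-A,np.array([1,yaw,1.]))
cv2.imwrite("pics/w2.png",r.grab_frame("wrist"))
E
```

```text
tcp [608.   33.7 141.4] q [ 0.34 -0.02 -0.55  2.26  0.59  0.25 -2.32] t 5.4 w 0.819 f [-1.  -0.2  0.8] 0.0
shift cm [-0.15 -0.32  3.87] turn deg [-0.1 -0.  -0.1] shift after turn [-0.15 -0.32  3.87]
```

View pics/w2.png

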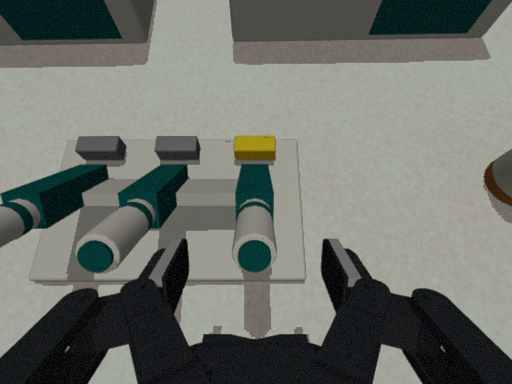

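The cap is centred between the fingers at (255,257). Joint 7 is drifting towards its limit, so I'll go in by small steps.

{"op": "carry_out", "data": {
  "moves": [
    [-0.1,0,0.5,0,0,0,7],
    [-0.1,0,0.5,0,0,0,7],
    [0,0,0.5,0,0,0,7],
    [0,0,0.5,0,0,0,7],
    [0,0,0,0,0,0,7]
  ]
}}

```text
time_s: 5.87
ee_pos: [619.5, 33.8, 125.4]
eef_rot: [-3.14, -0.701, -0.02]
ft_force: [-1.5, 0.7, 0.5]
width: 0.818
grasp_force: 0.0
```

```bash
python3 - <<'E'
from h import *
delta(TOP-44*A,-A,np.array([1,yaw,1.]))
E
```

```text
tcp [619.5  33.8 125.4] q [ 0.33  0.04 -0.55  2.25  0.79  0.23 -2.51] t 5.8667 w 0.818 f [-1.5  0.7  0.5] 0.0
shift cm [-0.01 -0.29  1.91] turn deg [-0.1 -0.1 -0. ] shift after turn [-0.   -0.29  1.91]
```

{"op": "carry_out", "data": {
  "moves": [
    [0,0,0,0,0,-5,7],
    [0,0,0,0,0,0,7]
  ]
}}

```text
time_s: 6.03
ee_pos: [619.3, 34.0, 126.0]
eef_rot: [3.067, -0.698, 0.1]
ft_force: [-0.2, -1.2, 0.6]
width: 0.813
grasp_force: 0.0
```

```bash
python3 - <<'E'
from h import *
delta(TOP-44*A,-A,np.array([1,yaw,1.]))
E
```

```text
tcp [619.3  34.  126. ] q [ 0.34  0.04 -0.55  2.25  0.79  0.23 -2.42] t 6.0333 w 0.813 f [-0.2 -1.2  0.6] 0.0
shift cm [-0.01 -0.27  1.96] turn deg [-0.1 -0.2  5.2] shift after turn [-0.03 -0.27  1.96]
```

{"op": "carry_out", "data": {
  "moves": [
    [0,0,0.3,0,0,-5,7],
    [0,0,0.4,0,0,-3,7],
    [0,0,0.4,0,0,0,7],
    [0,0,0.4,0,0,0,7],
    [0,0,0.4,0,0,0,7],
    [0,0,0,0,0,0,7]
  ]
}}

```text
time_s: 6.53
ee_pos: [631.7, 33.7, 110.9]
eef_rot: [2.958, -0.68, 0.271]
ft_force: [0.6, 0.1, -0.5]
width: 0.823
grasp_force: 0.0
```

```bash
python3 - <<'E'
from h import *
delta(TOP-44*A,-A,np.array([1,yaw,1.]))
cv2.imwrite("pics/w3.png",r.grab_frame("wrist"))
E
```

```text
tcp [631.7  33.7 110.9] q [ 0.31  0.09 -0.53  2.24  0.97  0.22 -2.46] t 6.5333 w 0.823 f [ 0.6  0.1 -0.5] 0.0
shift cm [ 0.06 -0.27  0.01] turn deg [-0.1 -0.2 12.8] shift after turn [-0.   -0.28  0.01]
```

View pics/w3.png

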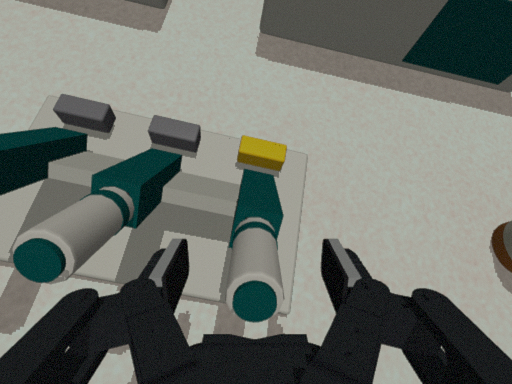

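The head is centred between the pads, cap at (254,299), with the yellow tag behind it at (262,152) and the middle probe clear of the left finger. Closing now.

{"op": "carry_out", "data": {
  "moves": [
    [0,0,0,0,0,0,4],
    [0,0,0,0,0,0,3],
    [0,0,0,0,0,0,2.5],
    [0,0,0,0,0,0,2],
    [0,0,0,0,0,0,1.5],
    [0,0,0,0,0,0,1.5],
    [0,0,0,0,0,0,1.5],
    [0,0,0,0,0,0,1.5]
  ],
  "force": 40
}}

```text
time_s: 7.25
ee_pos: [631.6, 33.8, 111.2]
eef_rot: [2.956, -0.68, 0.274]
ft_force: [-6.0, -0.3, 4.8]
width: 0.283
grasp_force: 38.7
```

Gripped at about 24 mm opening with 39 N. Drawing out along the axis.

{"op": "carry_out", "data": {
  "moves": [
    [0,0,-0.5,0,0,0,1.5],
    [0,0,-1,0,0,0,1.5],
    [0,0,-1,0,0,0,1.5],
    [0,0,-1,0,0,0,1.5],
    [0,0,-1,0,0,0,1.5],
    [0,0,-1,0,0,0,1.5],
    [0,0,-1,0,0,0,1.5],
    [0,0,0,0,0,0,1.5]
  ]
}}

```text
time_s: 7.92
ee_pos: [589.5, 34.5, 161.9]
eef_rot: [2.955, -0.681, 0.274]
ft_force: [0.4, -0.3, -1.1]
width: 0.282
grasp_force: 39.3
```

```bash
python3 - <<'E'
from h import *
delta(TOP+90*A,-A,np.array([1,yaw,1.]))
E
```

```text
tcp [589.5  34.5 161.9] q [ 0.35 -0.1  -0.55  2.28  0.36  0.28 -1.89] t 7.9167 w 0.282 f [ 0.4 -0.3 -1.1] 39.3
shift cm [ 0.04 -0.29 -6.77] turn deg [-0.  -0.2 13. ] shift after turn [-0.05 -0.28 -6.77]
```

{"op": "carry_out", "data": {
  "moves": [
    [0,0,-1,0,0,0,1.5],
    [0,0,-1,0,0,0,1.5],
    [0,0,-1,0,0,0,1.5],
    [0,0,-1,0,0,0,1.5],
    [0,0,-1,0,0,0,1.5],
    [0,0,-1,0,0,0,1.5],
    [0,0,-0.5,0,0,0,1.5],
    [0,0,0,0,0,0,1.5]
  ]
}}

```text
time_s: 8.58
ee_pos: [547.8, 35.2, 210.6]
eef_rot: [2.955, -0.68, 0.274]
ft_force: [-0.1, 0.6, -0.7]
width: 0.283
grasp_force: 39.3
```

```bash
python3 - <<'E'
from h import *
delta(np.array([500,34,320]),np.array([0,0,-1.]),np.array([1,0.,0]))
cv2.imwrite("pics/w4.png",r.grab_frame("wrist"))
cv2.imwrite("pics/s4.png",np.hstack([cv2.imread("pics/w4.png")[:,56:456],r.grab_frame("side")[:,100:500]]))
E
```

```text
tcp [547.8  35.2 210.6] q [ 0.23 -0.28 -0.42  2.3   0.1   0.41 -1.65] t 8.5833 w 0.283 f [-0.1  0.6 -0.7] 39.3
shift cm [  3.28   0.95 -11.44] turn deg [  4.9 -40.   11.4] shift after turn [ -4.78   0.12 -10.94]
```

View pics/s4.png

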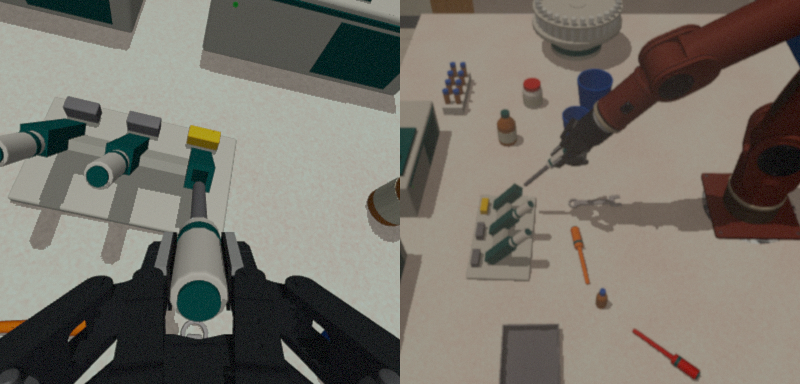

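The wrist view (left) and side view (right) show the probe out of its sleeve, with the tip at side-panel (525,185) and a visible gap to the sleeve. The other two probes are still seated. Now raise it and turn it upright.

{"op": "carry_out", "data": {
  "moves": [
    [0,0,-1,0.6,-5,1.4,1.5],
    [0.3,0,-1,0.6,-5,1.4,1.5],
    [0.3,0,-1,0.6,-5,1.4,1.5],
    [0.3,0,-1,0.6,-5,1.4,1.5],
    [0,0,-1,0.6,-5,1.4,1.5],
    [0,0,-1,0.6,-5,1.4,1.5],
    [0,0,-1,0.6,-5,1.4,1.5],
    [0,0,-1,0.6,-5,1.4,1.5],
    [0,0,-1,0,0,0,1.5],
    [0,0,-1,0,0,0,1.5],
    [0,0,0,0,0,0,1.5]
  ]
}}

```text
time_s: 9.6
ee_pos: [526.4, 38.4, 308.3]
eef_rot: [3.14, -0.003, 0.004]
ft_force: [1.0, 0.5, -0.4]
width: 0.282
grasp_force: 39.3
```

```bash
python3 - <<'E'
from h import *
delta(np.array([488,-294,320]),np.array([0,0,-1.]),np.array([1,0.,0]))
E
```

```text
tcp [526.4  38.4 308.3] q [ 0.21  0.07 -0.39  1.62  0.03  1.45 -1.75] t 9.6 w 0.282 f [ 1.   0.5 -0.4] 39.3
shift cm [-3.96 33.23 -1.11] turn deg [ 0.1 -0.1  0.2] shift after turn [-3.84 33.24 -1.17]
```

{"op": "carry_out", "data": {
  "moves": [
    [-0.2,1,-0.2,0,0,0,1.5],
    [-0.2,2,-0.2,0,0,0,1.5],
    [-0.2,2,-0.2,0,0,0,1.5],
    [-0.2,2,-0.2,0,0,0,1.5],
    [-0.2,2,-0.2,0,0,0,1.5],
    [-0.2,2,0,0,0,0,1.5],
    [-0.2,2,0,0,0,0,1.5],
    [-0.2,2,0,0,0,0,1.5],
    [-0.2,2,0,0,0,0,1.5],
    [-0.2,2,0,0,0,0,1.5],
    [-0.2,2,0,0,0,0,1.5],
    [-0.2,2,0,0,0,0,1.5]
  ]
}}

```text
time_s: 10.6
ee_pos: [500.8, -193.4, 317.5]
eef_rot: [3.138, 0.0, 0.003]
ft_force: [0.0, -0.9, -0.8]
width: 0.284
grasp_force: 39.4
```

{"op": "carry_out", "data": {
  "moves": [
    [-0.2,2,0,0,0,0,1.5],
    [-0.2,2,0,0,0,0,1.5],
    [-0.2,2,0,0,0,0,1.5],
    [-0.2,2,0,0,0,0,1.5],
    [-0.2,1.2,0,0,0,0,1.5],
    [-0.2,1,0,0,0,0,1.5],
    [0,0,0,0,0,0,1.5],
    [0,0,0,0,0,0,1.5]
  ]
}}

```text
time_s: 11.27
ee_pos: [490.3, -293.6, 317.6]
eef_rot: [3.14, 0.001, 0.003]
ft_force: [-0.5, 0.2, -0.8]
width: 0.282
grasp_force: 39.4
```

```bash
python3 - <<'E'
from h import *
delta(np.array([488,-294,241]),np.array([0,0,-1.]),np.array([1,0.,0]))
w=r.grab_frame("wrist");s=r.grab_frame("scene");d=r.grab_frame("side")
for n,i in(("w5",w),("sc5",s),("sd5",d)):cv2.imwrite(f"pics/{n}.png",i)
a=cv2.resize(s[130:280,80:230],(400,400),interpolation=2);b=cv2.resize(d[20:170,205:355],(400,400),interpolation=2)
cv2.imwrite("pics/c5.png",np.hstack([a,b]))
E
```

```text
tcp [ 490.3 -293.6  317.6] q [ 0.55  0.15 -0.1   1.52  0.02  1.48 -1.12] t 11.2667 w 0.282 f [-0.5  0.2 -0.8] 39.4
shift cm [-0.22  0.03  7.66] turn deg [0.1 0.1 0.2] shift after turn [-0.23  0.04  7.66]
```

View pics/c5.png

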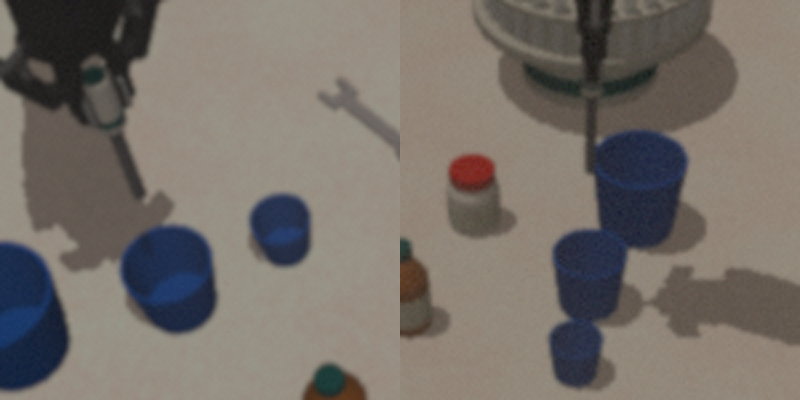

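View pics/w5.png

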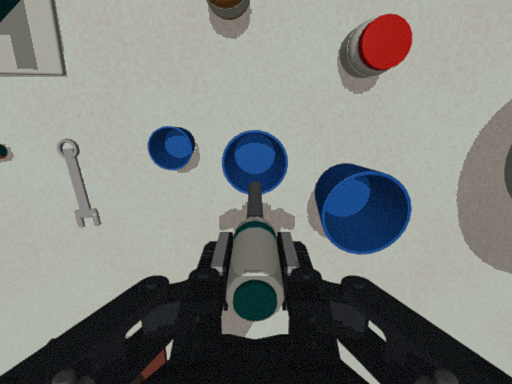

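The probe hangs upright. Its tip is at scene-crop (141,195) and side-crop (592,172). In the wrist view the middle beaker's rim centre is about (255,161), and the tip is at about (254,183).

```bash
python3 - <<'E'
from h import *
tip,e=tri((80+141/2.667,130+195/2.667),(205+192/2.667,20+172/2.667));print("tip",np.round(tip,1),round(e,1))
p,R,o=pose();c=r.calibration("wrist");K=np.array(c["mtx"]);T=np.array(c["tool_from_camera"])
def wz(px,z):
    d=np.linalg.inv(K)@[px[0],px[1],1];d=R.apply(T[:3,:3]@[d[0],-d[1],-d[2]]);C=p+R.apply(T[:3,3]);return C+d*(z-C[2])/d[2]
im=cv2.imread("pics/w5.png");m=cv2.inRange(cv2.cvtColor(im,cv2.COLOR_BGR2HSV),(100,110,40),(130,255,255))
k,l,s,_=cv2.connectedComponentsWithStats(m);j=l[150,255];print(s[j])
C=max(cv2.findContours((l==j).astype(np.uint8),0,1)[0],key=cv2.contourArea)[:,0]
C=C[(C[:,1]<170)|(abs(C[:,0]-255)>20)]
P=np.array([wz(q+.5,80)[:2] for q in C]);z=np.linalg.lstsq(np.c_[2*P,np.ones(len(P))],(P**2).sum(1),rcond=None)[0]
print("rim",np.round(z[:2],1),"R",np.sqrt(z[2]+z[0]**2+z[1]**2))
for zz in(185,190,195,200):print(zz,np.round(wz((254.5,183),zz),1))
E
```

```text
tip [ 486.1 -291.3  193.9] 2.8
[ 222  130   66   64 3172]
rim [ 486.  -293.2] R 43.432273620077815
185 [ 488.8 -292.6  185. ]
190 [ 490.3 -292.6  190. ]
195 [ 491.7 -292.6  195. ]
200 [ 493.1 -292.5  200. ]
```

The tip is at z about 193, roughly 3–4 mm off the rim centre (487,−293). Lower by 7.3 cm and shift −3 mm in x.

{"op": "carry_out", "data": {
  "moves": [
    [-0.1,0,0.5,0,0,0,1.5],
    [-0.1,0,0.8,0,0,0,1.5],
    [-0.1,0,0.8,0,0,0,1.5],
    [0,0,0.8,0,0,0,1.5],
    [0,0,0.8,0,0,0,1.5],
    [0,0,0.8,0,0,0,1.5],
    [0,0,0.8,0,0,0,1.5],
    [0,0,0.8,0,0,0,1.5],
    [0,0,0.7,0,0,0,1.5],
    [0,0,0.5,0,0,0,1.5],
    [0,0,0,0,0,0,1.5],
    [0,0,0,0,0,0,1.5]
  ]
}}

```text
time_s: 12.42
ee_pos: [487.4, -294.1, 244.5]
eef_rot: [3.14, 0.002, 0.003]
ft_force: [-0.5, 0.2, -0.5]
width: 0.277
grasp_force: 39.4
```

```bash
python3 - <<'E'
from h import *
delta(np.array([487,-293.5,244.5]),np.array([0,0,-1.]),np.array([1,0.,0]))
s=r.grab_frame("scene");d=r.grab_frame("side")
a=cv2.resize(s[150:290,80:220],(400,400),interpolation=2);b=cv2.resize(d[50:190,205:345],(400,400),interpolation=2)
cv2.imwrite("pics/c6.png",np.hstack([a,b]))
E
```

```text
tcp [ 487.4 -294.1  244.5] q [ 0.56  0.17 -0.11  1.64  0.02  1.33 -1.12] t 12.4167 w 0.277 f [-0.5  0.2 -0.5] 39.4
shift cm [-0.04 -0.06 -0.  ] turn deg [0.1 0.1 0.2] shift after turn [-0.04 -0.06 -0.  ]
```

View pics/c6.png

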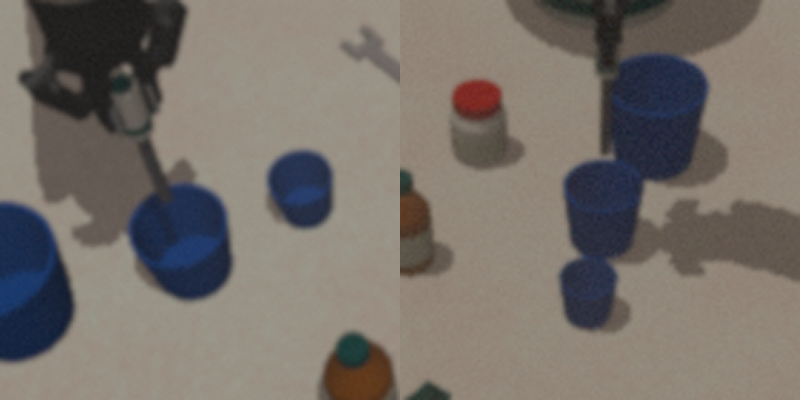

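The tip is at scene-crop (168,200) and side-crop (606,152), just above the middle beaker. Final numeric check before handing in.

```bash
python3 - <<'E'
from h import *
t,e=tri((80+168/2.857,150+200/2.857),(205+206/2.857,50+152/2.857));print(np.round(t,1),round(e,1))
o=r.get_obs();print(o["time_s"],np.abs(o["joint_velocities"]).max())
if np.hypot(t[0]-487,t[1]+293.5)<12 and 108<t[2]<132: print(r.sign_off())
E
```

```text
[ 484.6 -293.6  120.9] 5.3
12.5167 0.003628036598847361
the job is handed in; nothing more can be done
None
```

I drew the right-hand probe (yellow tag) out of its sleeve and handed the job in at 12.5 s. The arm is holding it upright and still, tip about 4 cm above the 90 mm blue beaker's rim and about 2 mm from the centre of its mouth.

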